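Slide the card terminal into its counter mount

ROBOT

A 6-joint arm with a two-finger parallel gripper is mounted at the origin on the work surface. World frame = base frame: x ahead of the robot, y to its left, z up, the work surface at z = 0. Lengths are in m, angles in rad, forces in N, time in s.
With the tool pointing down it reaches from about 0.3 to 0.825 m from the base axis. Payload 5.4 kg.
Tool frame: the origin (TCP) lies at the very end of the fingers, on their centre line; the grasp point (between the pads) lies 19 mm behind it; z points along the fingers, x is the direction in which the jaws open and shut, and the axes are right-handed (so a half turn about z gives the same grasp; the last joint's range is limited). The gripper opens to 92 mm and grips with 3 to 60 N. Pads are 20 mm wide; open, the fingers measure 128 mm over their backs; the gripper's body (75 mm by 189 mm) begins 69 mm behind the grasp point.
Start: joints at [0.924, 0.158, 1.597, -0, 1.386, -0.21], TCP at [0.243, 0.521, 0.215] pointing down, gripper open.
Joint ranges: [-2.91, 2.91], [-0.94, 2.29], [0.18, 2.7], [-1.29, 4.43], [0.17, 2.64], [-3, 3]. Speed limits (rad/s): [2.57, 2.57, 3.14, 3.14, 3.14, 3.14].

INTERFACE

Orientations are given as a unit quaternion [w, x, y, z].
In Python, from cell import readout, viewer, manip gives the robot as it stands.
- The arm moves only by the tool servo_tool, never from a script. Its argument "moves" is a list that holds one entry, the list of rows, each a list of 5 numbers: the closure in counts, from 0 (fully open) to 255 (shut), then the shift along the tool's x, y, z in m, then the turn about the tool's z in rad. In form: [[[jaw, tx, ty, tz, spin], ...]]. A call has 1 to 12 rows; each row is the pose to reach, as a shift and turn from the pose commanded when the call began, along the tool's axes at that moment; what a row does not reach only later rows make up. A row lasts 1/10 s, in which the tool goes at most 50 mm and 8.59 degrees, less where a joint would pass 70% of its speed; a pose out of reach is approached as far as the arm can. A call with a gripper value outside its range is refused whole. The fingers move at their own pace and stop on an object; the grip force is fixed at half the most. Time passes only in rows, so rows that repeat a pose let the fingers close. It gives the time, the measured TCP pose, the force and the opening at its end, in the units of the state.
- readout.get_state(): the state, without advancing time (a new reading comes with each control period).
- viewer.snapshot(name): name is "side" or "top" or "wrist"; returns (picture, depth): 420x560x3 uint8, red, green, blue; 420x560 float32, m along the optical axis (not along the pixel's ray), 0 where there is no reading.
- viewer.get_calibration(name): a dict with "intrinsics" (3x3 intrinsics, pixels), "extrinsics" (4x4, takes a point from camera to world coordinates). Camera axes: x right, y up, looking along -z (the intrinsics and any distortion apply to the point x, -y, -z); pixel columns grow to the right and rows downward; lengths in m; the calibration is good to about 2 mm. The wrist camera is an equidistant fisheye: a pixel r from the principal point sees the ray r / f radians off the axis. A picture is of the moment at which its call begins: read the wrist's pose just before it. get_calibration takes no time and is no camera call; for the wrist camera it gives the pose at the moment of the call.
- manip.hand_in(): hands the job in, once; it reports no verdict.
The state is a dict: "time_s": time; "joint_positions": joint angles; "qd": joint speeds; "joint_efforts": joint torques, N m; "tcp_pos": TCP position; "ee_rot": TCP orientation; "wrist_force": force on the tool from outside, world axes, zero at the start; "wrist_torque": the same for the moment, N m; "grip_width": finger opening in m.
Only numpy, scipy, OpenCV 4.12 (cv2) and the standard library are available. Lean on these libraries where they do the work, as an engineer would, in place of code of your own. Each camera call takes 0.05 s, during which the arm holds its last target.

TASK

Put the cordless card terminal back in its mount on the counter: slide its base plate, holed tab first, in between the two side rails and on over the pin until the hole in the tab drops over the pin and the plate lies flat on the mount. Keep the terminal upright, leave the other things on the counter alone and let go of the terminal at the end.

Things in the scene. Friction and masses are not known exactly. Their poses are not given: they have to be found in the camera images.
- terminal: Loose dark grey card-payment terminal (about 0.45 kg) fixed on a bright steel base plate, one rigid piece. Origin: centre of the plate's underside; x along the plate towards its holed tab, y across, z up. Plate: x -85 to +85 mm, y -45 to +45 mm, 4 mm thick. The terminal's body covers x -85 to +40 mm; from +40 to +85 mm the plate is a bare tab with the hole.
- body_mid (a point): Middle of the terminal's body, 22.5 mm behind (-x of) the plate's origin, 30 mm above its underside; axes as the terminal's. The body is 125 mm long and 62 mm wide with upright sides to grip; its upright rear face is flush with the plate's rear end. Its top (display and keypad) slopes from 55 mm high at the rear to 41 mm at the tab end.
- hole (a point): Centre of the round 20 mm through hole in the tab of the terminal's base plate, at the plate's underside: 63 mm ahead (+x) of the plate's origin. Axes as the terminal's.
- lip (a point): Tip of the lead-in lip at the tab's end: the plate's front edge, bent up by 0.35 rad over 56 mm of its width, so that the plate rides up over the pin when slid. This point: middle of the lip's lower front edge, 109 mm ahead of the plate's origin and 8.9 mm above its underside.
- mount: Mount screwed to the counter (fixed). Origin on the counter surface right under the pin; x is the direction in which the terminal slides in, away from the mount's open mouth; y across, z up. Grey flat deck, 3 mm thick: x -170 to +30 mm, y -58 to +58 mm. Dark rails along both sides; see mouth. Nothing but the pin stops the plate.
- mouth (a point): Middle of the rails' mouth, on the deck, 84 mm before the pin. Rails stand 15 mm above the deck, inner faces 95 mm apart from x = -60 to +30 mm of the mount, flaring to 113 mm apart at the mouth. From x = -42 to +30 mm their tops fold inwards over the plate's edges (15 mm clear below, 91 mm clear between): the plate goes in from the mouth only.
- pin (a point): Foot of the mount's fixed upright brass pin, on the deck (3 mm above the counter). Pin 14 mm in diameter, 7 mm high above the deck, rounded top. Axes as the mount's. Home: hole centre at this point, terminal's x along the mount's x.
- coin_dish: Round blue coin dish, 156 mm across, 22 mm high; loose; origin centre of the underside. Stands in one of the two places beside the mount, the terminal in the other.
- tape_dispenser: Blue weighted tape dispenser, 150 x 60 x 96 mm; loose, 1.2 kg; origin centre of the underside.
- calculator: Grey desk calculator, 150 x 104 x 18 mm; loose; origin centre of the underside.
- earphone_box: White and blue product box, 90 x 75 x 120 mm tall; loose; origin centre of the underside.
- parcel: Small brown carton, 120 x 80 x 45 mm; loose; origin centre of the underside.
- stapler: Black stapler, 140 x 38 x 45 mm; loose; origin centre of the underside.
- pen: White and blue pen, 145 x 11 x 13 mm; loose; origin at its middle, underside.
Mind the look-alikes: they are no part of the job. What is shaped like the mount but purple is not meant.

How it is judged:
On the way:
1. the plate is in the mouth of the mount, low and in line between the rails, its hole still 12 to 95 mm short of the pin (x of hole in the frame of pin between -0.095 and -0.012 m and y of hole in the frame of pin between -0.012 and 0.012 m and z of hole in the frame of pin below 0.014 m and angle between the x axis of terminal and the x axis of mount, either way round below 0.2 rad), for 0.1 s.
At the end, for the whole second after the job is handed in: The hole in the plate's tab is down over the pin (centres within 6 mm, plate's underside within 2 mm of the deck), the plate flat (within 0.03 rad) and in line with the rails (within 0.1 rad), body on the mouth side, at rest and released (horizontal distance between hole and pin below 0.006 m and z of hole in the frame of pin between -0.003 and 0.002 m and angle between terminal's own z axis and vertical below 0.03 rad and x of terminal in the frame of pin below 0 m and angle between the x axis of terminal and the x axis of mount, either way round below 0.1 rad and linear speed of terminal below 0.01 m/s); the robot touches nothing.
It fails at once if the terminal is tipped by more than 0.5 rad (angle between terminal's own z axis and vertical above 0.5 rad).
It fails at once if another thing on the counter is shifted by more than 30 mm (distance of any of coin_dish, tape_dispenser, calculator, earphone_box, parcel, stapler, pen from where it was at the start of the episode above 0.03 m).
It also fails if it takes over 51 s, if anything falls off the work surface, if the arm or the gripper's body presses on something with over 40 N, if the wrist force passes 120 N, or if a joint passes its speed limit or range.

## Working session

There is one attempt and no reset: what is moved stays moved. The work goes in short steps, Python scripts to look and compute and a tool call to move; the robot and the scene stay as the last step left them, time stands still between calls to the robot, and variables do not carry over. Pictures are saved under pics/ and viewed, and the job is handed in when it is done.

Besides the shell and the picture viewer there is one more tool, called after "Request:" as a command line: name --argument value ..., lists and objects as JSON in quotes. servo_tool: Moves the arm, as the interface text tells. Its arguments: {"type":"object","properties":{"moves":{"type":"array"}},"required":["moves"]}

```bash
mkdir -p pics
cat > h.py <<'E'
import numpy as np,cv2
from cell import readout,viewer,manip
def snap(n,tag):
    c=viewer.get_calibration(n)
    rgb,d=viewer.snapshot(n)
    cv2.imwrite(f'pics/{tag}.png',rgb[:,:,::-1]); np.savez(f'pics/{tag}.npz',rgb=rgb,d=d,K=c['intrinsics'],E=c['extrinsics'])
    return rgb,d,np.array(c['intrinsics']),np.array(c['extrinsics'])
def load(tag):
    z=np.load(f'pics/{tag}.npz'); return z['rgb'],z['d'],z['K'],z['E']
def cloud(d,K,E):
    v,u=np.mgrid[:d.shape[0],:d.shape[1]]
    p=np.stack([(u-K[0,2])/K[0,0]*d,-(v-K[1,2])/K[1,1]*d,-d],-1)
    return p@E[:3,:3].T+E[:3,3]
def crop(rgb,u0,v0,u1,v1,s,tag):
    cv2.imwrite(f'pics/{tag}.png',cv2.resize(rgb[v0:v1,u0:u1,::-1],None,fx=s,fy=s,interpolation=cv2.INTER_CUBIC))
E
python3 - <<'E'
from h import *
print(readout.get_state())
for n in('top','side'):
    r=snap(n,n+'0'); print(r[2],r[3],viewer.get_calibration(n).keys())
E
```

```text
{'time_s': 0.0, 'joint_positions': array([ 9.23920697e-01,  1.59053903e-01,  1.59819079e+00,  2.02189564e-05,
        1.38621119e+00, -2.10107479e-01]), 'qd': array([-0.00031525,  0.00081933,  0.00092547,  0.00016538,  0.00085442,
        0.0007205 ]), 'joint_efforts': array([ 6.06205540e-04, -3.85577381e+01, -3.22110844e+01,  7.01558590e-02,
        3.79627850e-02, -1.59756728e-04]), 'tcp_pos': array([0.24287152, 0.52051227, 0.21363696]), 'ee_rot': array([ 3.16174438e-04,  8.43509149e-01,  5.37113999e-01, -8.76375340e-04]), 'wrist_force': array([0.23700779, 0.85699656, 0.28176999]), 'wrist_torque': array([0.00670232, 0.00029172, 0.01101054]), 'grip_width': 0.09187269923373008}
[[457.9253       0.         286.37219368]
 [  0.         457.9253     206.89952719]
 [  0.           0.           1.        ]] [[ 0.01672918  0.99040932 -0.13714775  0.33099679]
 [-0.9997369   0.01441618 -0.01784109 -0.02863731]
 [-0.01569283  0.13741013  0.99038992  1.38736777]
 [ 0.          0.          0.          1.        ]] dict_keys(['intrinsics', 'extrinsics'])
[[423.43216235   0.         284.47599606]
 [  0.         423.43216235 205.12297182]
 [  0.           0.           1.        ]] [[-0.964738    0.16467033 -0.20533942  0.29542624]
 [-0.26295551 -0.63740596  0.7242707   0.82375524]
 [-0.01161868  0.7527266   0.65823072  0.82498144]
 [ 0.          0.          0.          1.        ]] dict_keys(['intrinsics', 'extrinsics'])
```

View pics/top0.png

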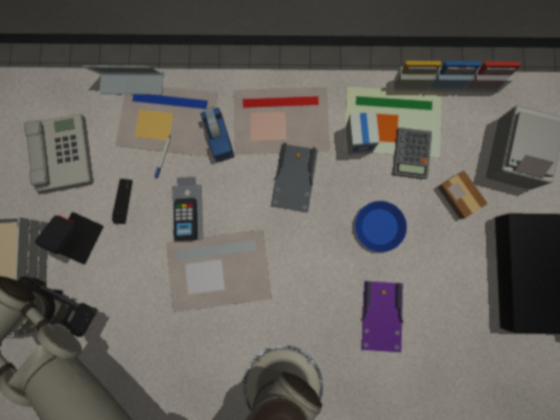

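View pics/side0.png

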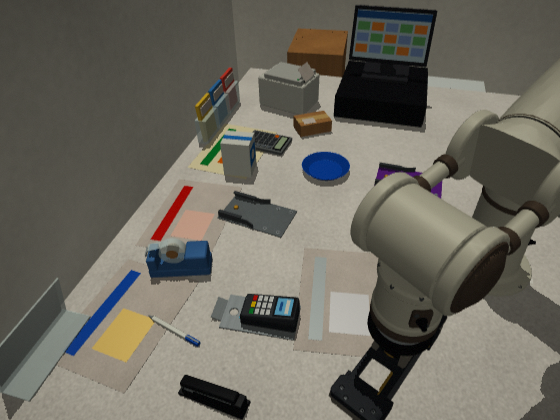

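The top view shows two mount-shaped things: the grey one at (294,178) and the purple one at (383,315). The grey one with dark rails and a brass pin at about (297,155) fits the description, and the purple one is the look-alike. The terminal is at (186,210), tab pointing up the picture. The phone at (60,152) is not the terminal. I'll confirm in enlarged crops and measure.

Run:
```python
from h import *
r,d,K,E=load('top0')
a=cv2.resize(r[165:255,150:230,::-1],None,fx=5,fy=5,interpolation=cv2.INTER_CUBIC)
b=cv2.resize(r[130:220,260:330,::-1],None,fx=5,fy=5,interpolation=cv2.INTER_CUBIC)
cv2.imwrite('pics/crop0.png',cv2.convertScaleAbs(np.hstack([a,b]),alpha=1.6))
P=cloud(d,K,E)
for u,v in[(186,210),(186,225),(187,186),(294,200),(297,155),(282,165),(250,205),(383,340)]: print(u,v,P[v,u].round(4))
```

```text
186 210 [0.5032 0.2931 0.0455]
186 225 [0.4579 0.2894 0.0521]
187 186 [0.5835 0.304  0.0018]
294 200 [ 0.5444 -0.0267  0.0026]
297 155 [ 0.6844 -0.0339  0.0077]
282 165 [0.6533 0.012  0.0029]
250 205 [0.5271 0.1077 0.0019]
383 340 [ 0.1333 -0.2937 -0.0012]
```

View pics/crop0.png

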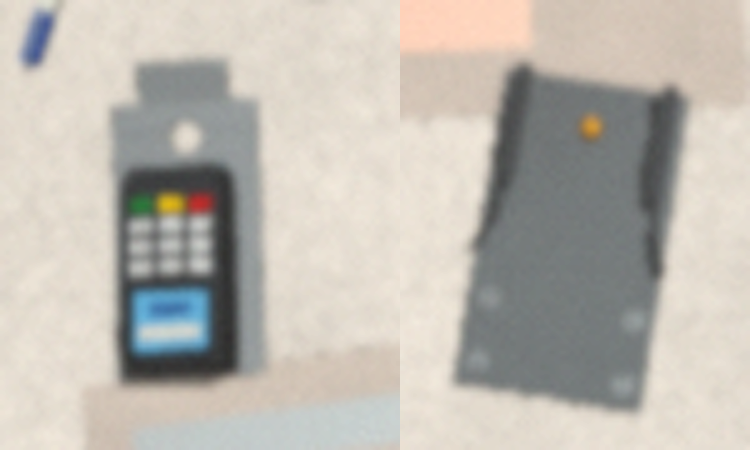

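Crop confirms the terminal (keypad, display, holed tab and lip pointing up the picture) and the grey mount (brass pin at the top end, mouth towards the robot). Next I'll get poses from the top camera.

```bash
cat >> h.py <<'E'
def ray(K,E,u,v,z):
    dr=E[:3,:3]@np.array([(u-K[0,2])/K[0,0],-(v-K[1,2])/K[1,1],-1]); o=E[:3,3]
    return o+dr*(z-o[2])/dr[2]
E
python3 - <<'E'
from h import *
r,d,K,E=load('top0')
A=lambda x,y:(150+x/5-.4,165+y/5-.4)
B=lambda x,y:(260+(x-400)/5-.4,130+y/5-.4)
print('terminal')
for n,p,z in[('hole',(187,137),.004),('FL',(112,106),.004),('FR',(257,99),.004),('lipL',(136,63),.015),('lipR',(227,61),.015),('RR',(266,372),.004),('bodyRL',(121,380),.055),('bodyRR',(236,376),.055)]:
    print(n,ray(K,E,*A(*p),z).round(4))
print('mount')
for n,p,z in[('pin',(591,128),.010),('RL',(455,383),.003),('RR',(640,410),.003),('h1',(490,297),.003),('h2',(633,320),.003),('h3',(478,360),.003),('h4',(622,385),.003)]:
    print(n,ray(K,E,*B(*p),z).round(4))
# body mask: points in depth
P=cloud(d,K,E); m=np.zeros(d.shape,bool); m[185:250,165:215]=1
q=P[m&(P[...,2]>.036)]
rect=cv2.minAreaRect((q[:,:2]*1000).astype(np.float32)); print(len(q),rect)
s=P[m&(P[...,2]<.002)]; print(np.median(s[:,2]))
E
```

```text
terminal
hole [0.5644 0.3026 0.004 ]
FL [0.5831 0.3499 0.004 ]
FR [0.5887 0.2604 0.004 ]
lipL [0.608  0.3335 0.015 ]
lipR [0.61   0.2776 0.015 ]
RR [0.4207 0.2478 0.004 ]
bodyRL [0.4114 0.3223 0.055 ]
bodyRR [0.4148 0.2551 0.055 ]
mount
pin [ 0.6832 -0.0364  0.01  ]
RL [0.5242 0.0445 0.003 ]
RR [ 0.5092 -0.0686  0.003 ]
h1 [0.5778 0.0242 0.003 ]
h2 [ 0.5647 -0.0637  0.003 ]
h3 [0.5386 0.0307 0.003 ]
h4 [ 0.5244 -0.0575  0.003 ]
864 ((441.9517822265625, 148.3975372314453), (396.9580993652344, 130.51292419433594), 76.1229248046875)
-0.0006584680864910597
```

Request:
servo_tool --moves '[[[0, -0.109, 0.297, 0, -0.507], [0, -0.109, 0.297, 0, -0.507], [0, -0.109, 0.297, 0, -0.507], [0, -0.109, 0.297, 0, -0.507], [0, -0.109, 0.297, 0, -0.507], [0, -0.109, 0.297, 0, -0.507], [0, -0.109, 0.297, 0, -0.507], [0, -0.109, 0.297, 0, -0.507], [0, -0.109, 0.297, 0, -0.507], [0, -0.109, 0.297, 0, -0.507], [0, -0.109, 0.297, 0, -0.507], [0, -0.109, 0.297, 0, -0.507]]]'

```text
time_s: 1.3
tcp_pos: [0.4655, 0.2974, 0.2146]
ee_rot: [-0.0, 0.681, 0.732, -0.0]
wrist_force: [1.0, -0.3, 0.6]
grip_width: 0.0922
```

Run:
```python
from h import *
s=readout.get_state(); print(s['time_s'],s['tcp_pos'],s['ee_rot'],s['joint_positions'])
r,d,K,E=snap('wrist','w1'); print(K,E)
```

```text
1.3 [0.46553815 0.29742085 0.21459997] [-5.68180579e-05  6.81243965e-01  7.32056457e-01 -2.40583424e-05] [ 3.49687470e-01  1.00285233e-01  1.66088593e+00  8.08261350e-05
  1.38051598e+00 -1.29299933e+00]
[[325.1922621    0.         277.92131681]
 [  0.         325.1922621  210.08297952]
 [  0.           0.           1.        ]] [[-7.12744656e-02 -9.70030914e-01 -2.32292870e-01  3.99430810e-01]
 [ 9.97456581e-01 -6.91827435e-02 -1.71498371e-02  2.92340223e-01]
 [ 5.65214123e-04 -2.32924397e-01  9.72494682e-01  3.85178593e-01]
 [ 0.00000000e+00  0.00000000e+00  0.00000000e+00  1.00000000e+00]]
```

View pics/w1.png

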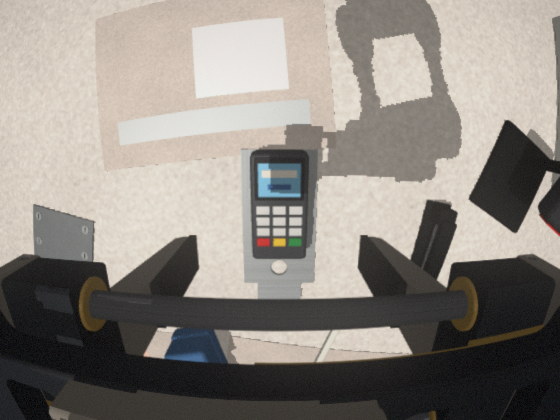

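```bash
cat >> h.py <<'E'
def fray(K,E,u,v,z):
    x=(u-K[0,2])/K[0,0]; y=(v-K[1,2])/K[1,1]; th=np.hypot(x,y); k=np.sin(th)/th
    dr=E[:3,:3]@np.array([x*k,-y*k,-np.cos(th)]); o=E[:3,3]
    return o+dr*(z-o[2])/dr[2]
E
python3 - <<'E'
from h import *
r,d,K,E=load('w1')
crop(r,230,140,330,310,3.5,'c1')
E
```

```text
(no output)
```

View pics/c1.png

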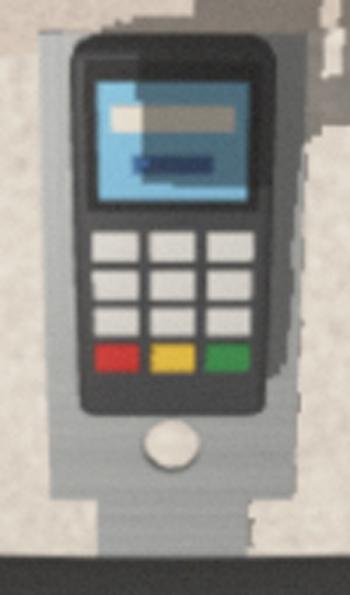

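Run:
```python
from h import *
r,d,K,E=load('w1')
A=lambda x,y:(230+x/3.5-.36,140+y/3.5-.36)
R={}
for n,p,z in[('hole',(171,444),.004),('FR',(50,497),.004),('FL',(297,497),.004),('RR',(39,32),.004),('bodyRL',(273,36),.054),('bodyRR',(72,36),.054),('bFL',(263,412),.041),('bFR',(82,412),.041)]:
    R[n]=fray(K,E,*A(*p),z); print(n,R[n].round(4))
f=lambda a,b:np.arctan2(*(R[a]-R[b])[[1,0]])
print(f('FR','RR'), f('FL','FR')-np.pi/2, f('bFR','bodyRR'),f('bFL','bodyRL'))
```

```text
hole [0.564 0.305 0.004]
FR [0.589  0.2618 0.004 ]
FL [0.5825 0.3533 0.004 ]
RR [0.4199 0.2504 0.004 ]
bodyRL [0.4137 0.3238 0.054 ]
bodyRR [0.4178 0.2656 0.054 ]
bFL [0.5347 0.3329 0.041 ]
bFR [0.5388 0.2741 0.041 ]
0.0673498083678031 0.07040706245948303 0.07035241195025395 0.07445418766789609
```

Request:
servo_tool --moves '[[[0, 0.001, 0.0007, 0.05, 0], [0, 0.001, 0.0007, 0.1, 0], [0, 0.001, 0.0007, 0.15, 0], [0, 0.001, 0.0007, 0.18, 0], [0, 0.001, 0.0007, 0.1966, 0], [0, 0.001, 0.0007, 0.1966, 0], [255, 0.001, 0.0007, 0.1966, 0], [255, 0.001, 0.0007, 0.1966, 0], [255, 0.001, 0.0007, 0.1966, 0], [255, 0.001, 0.0007, 0.1966, 0], [255, 0.001, 0.0007, 0.1966, 0], [255, 0.001, 0.0007, 0.1966, 0]]]'

```text
time_s: 2.55
tcp_pos: [0.4677, 0.2982, 0.0192]
ee_rot: [0.0, 0.682, 0.732, 0.001]
wrist_force: [-1.8, 0.8, 6.1]
grip_width: 0.0613
```

Run:
```python
from h import *
s=readout.get_state(); print(s['time_s'],s['tcp_pos'],s['ee_rot'],s['grip_width'],s['wrist_force'])
r,d,K,E=snap('wrist','w2')
```

```text
2.55 [0.46772154 0.29816753 0.01920511] [3.12241331e-04 6.81824875e-01 7.31514734e-01 9.67843234e-04] 0.06127444061508225 [-1.83872763  0.78646065  6.1334393 ]
```

View pics/w2.png

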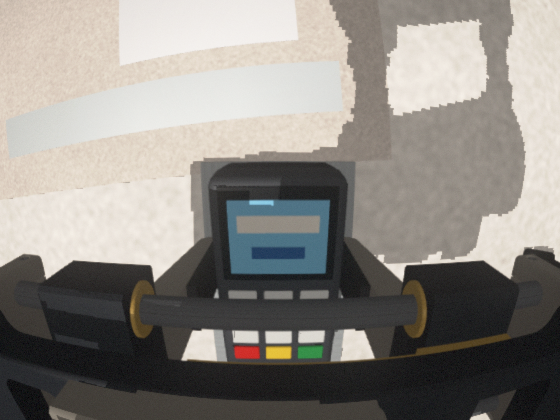

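Request:
servo_tool --moves '[[[255, 0, 0, -0.01, 0], [255, 0, 0, -0.03, 0], [255, 0, 0, -0.05, 0], [255, -0.03, 0, -0.05, 0], [255, -0.065, -0.003, -0.05, 0.04], [255, -0.105, -0.006, -0.05, 0.08], [255, -0.145, -0.008, -0.05, 0.12], [255, -0.185, -0.01, -0.05, 0.16], [255, -0.225, -0.012, -0.05, 0.19], [255, -0.26, -0.014, -0.05, 0.217], [255, -0.29, -0.014, -0.05, 0.217], [255, -0.3025, -0.014, -0.05, 0.217]]]'

```text
time_s: 3.8
tcp_pos: [0.4732, -0.0073, 0.0675]
ee_rot: [-0.0, 0.758, 0.652, -0.001]
wrist_force: [0.6, -0.0, -5.1]
grip_width: 0.0617
```

Run:
```python
from h import *
s=readout.get_state(); print(s['time_s'],s['tcp_pos'],s['ee_rot'],s['grip_width'],s['wrist_force'])
r=snap('top','t3')[0]; crop(r,230,120,350,260,4.2,'t3c')
r=snap('side','s3')[0]
s=readout.get_state(); print(s['time_s'],s['tcp_pos'],s['ee_rot'],s['grip_width'],s['wrist_force'])
```

```text
3.8 [ 0.47321345 -0.00730854  0.06753588] [-4.19403126e-04  7.57930632e-01  6.52334571e-01 -7.66485514e-04] 0.06173131620118347 [ 0.59586648 -0.02521892 -5.08067717]
3.9 [ 0.47354453 -0.00610118  0.06762135] [-5.44368134e-04  7.57902993e-01  6.52366909e-01 -4.17033406e-04] 0.061598707052254585 [-0.26482334  0.03794876 -4.96685644]
```

View pics/t3c.png

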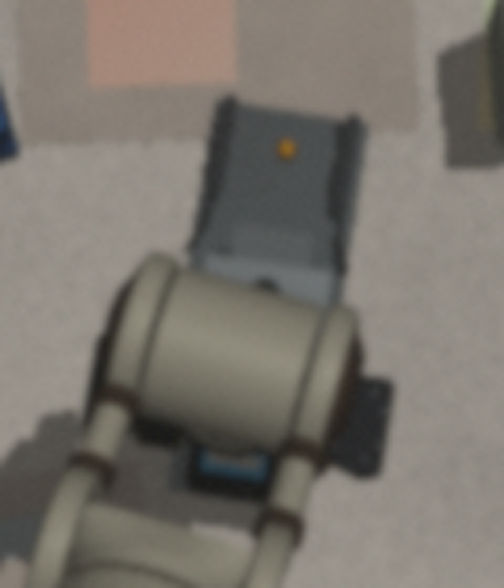

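View pics/s3.png

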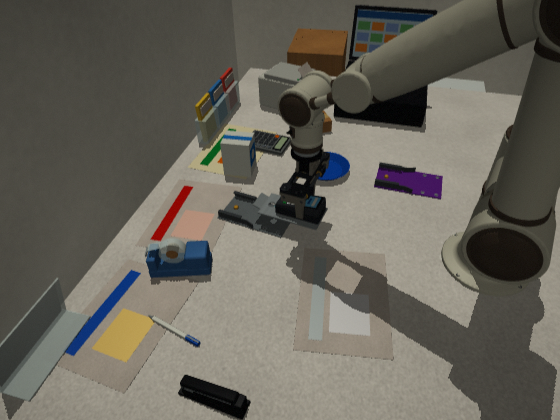

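The top view shows the terminal lifted, hole at crop (265,287) and pin at (288,148). The side view shows it hovering level-ish just before the mouth, clear of the coin dish. Next I'll measure pitch and alignment.

Run:
```python
from h import *
r,d,K,E=load('t3')
c=cv2.convertScaleAbs(r[135:200,265:325,::-1],alpha=2.2)
cv2.imwrite('pics/t3d.png',cv2.resize(c,None,fx=9,fy=9,interpolation=cv2.INTER_CUBIC))
P=cloud(d,K,E)
for v in range(150,194,3): print(v,[f"{x:.0f}" for x in P[v,276:318:4,2]*1000])
r,d,K,E=load('s3')
c=cv2.convertScaleAbs(r[170:250,210:340,::-1],alpha=1.6)
cv2.imwrite('pics/s3d.png',cv2.resize(c,None,fx=6,fy=6,interpolation=cv2.INTER_CUBIC))
```

```text
150 ['0', '8', '26', '2', '8', '5', '2', '1', '2', '25', '7']
153 ['-1', '4', '18', '-1', '0', '3', '6', '1', '10', '23', '3']
156 ['-0', '-2', '18', '7', '4', '1', '7', '6', '2', '21', '3']
159 ['4', '8', '5', '5', '3', '-1', '5', '6', '5', '22', '-1']
162 ['0', '25', '-2', '0', '4', '-4', '2', '3', '6', '22', '-8']
165 ['-3', '18', '1', '5', '4', '3', '1', '-2', '2', '22', '6']
168 ['0', '6', '4', '8', '-1', '-2', '6', '5', '2', '22', '-6']
171 ['-4', '0', '-3', '2', '6', '1', '3', '2', '7', '3', '3']
174 ['12', '-3', '4', '57', '52', '57', '57', '-0', '8', '5', '1']
177 ['3', '-2', '-0', '54', '55', '50', '52', '59', '2', '2', '-1']
180 ['7', '56', '1387', '49', '50', '49', '54', '52', '4', '15', '-5']
183 ['-2', '49', '50', '55', '50', '50', '57', '4', '5', '15', '3']
186 ['417', '411', '406', '48', '-0', '51', '54', '52', '53', '4', '-6']
189 ['424', '421', '416', '415', '408', '402', '51', '54', '51', '1', '-1']
192 ['427', '424', '424', '421', '418', '417', '411', '408', '4', '401', '-0']
```

View pics/t3d.png

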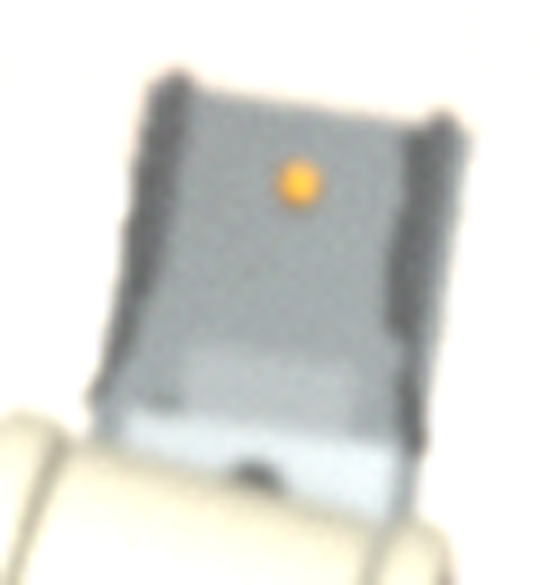

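View pics/s3d.png

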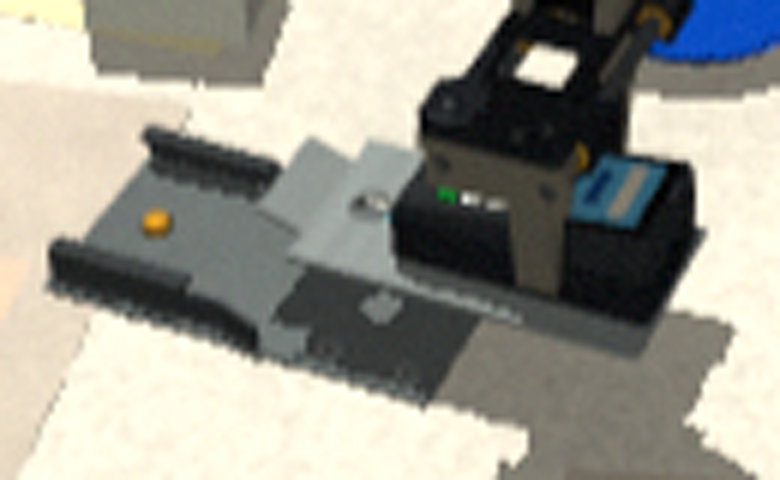

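Run:
```python
from h import *
r,d,K,E=load('t3')
A=lambda x,y:(265+x/9-.45,135+y/9-.45)
R={}
def go(L,A):
  for n,p,z in L:
    R[n]=ray(K,E,*A(*p),z); print(n,R[n].round(4))
f=lambda a,b:np.arctan2(*(R[a]-R[b])[[1,0]])
go([('pin',(299,184),.010),('railL',(180,72),.02),('railR',(447,113),.02),('mouthL',(95,398),.018),('mouthR',(421,445),.018),('plateFL',(108,412),.0525),('plateFR',(415,442),.0525),('lipL',(188,352),.061),('lipR',(352,372),.061)],A)
print('yaws',f('railL','railR')-np.pi/2,f('mouthL','mouthR')-np.pi/2,'plate',f('plateFL','plateFR')-np.pi/2,f('lipL','lipR')-np.pi/2)
r,d,K,E=load('s3')
A=lambda x,y:(210+x/6-.42,170+y/6-.42)
print('side')
go([('pin',(157,222),.0065),('hole',(371,205),.0525),('FL',(290,255),.0525),('FRin',(365,142),.0525),('RL',(640,352),.0485),('mRL',(425,403),.003),('mFL',(50,287),.0),('rtL',(52,245),.02),('rtR',(148,130),.02)],A)
print(f('FL','RL'),f('mFL','mRL'),f('rtL','rtR')-np.pi/2)
```

```text
pin [ 0.6838 -0.0363  0.01  ]
railL [0.72   0.0049 0.02  ]
railR [ 0.7067 -0.0863  0.02  ]
mouthL [0.6066 0.0318 0.018 ]
mouthR [ 0.592  -0.0786  0.018 ]
plateFL [0.595  0.0259 0.0525]
plateFR [ 0.5864 -0.0754  0.0525]
lipL [ 6.138e-01 -3.000e-04  6.100e-02]
lipR [ 0.6078 -0.0542  0.061 ]
yaws -0.14439689635484543 -0.13198527302430185 plate -0.08540543343183793 -0.11027884017833967
side
pin [ 0.6874 -0.0349  0.0065]
hole [ 0.5731 -0.0227  0.0525]
FL [0.5989 0.0196 0.0525]
FRin [ 0.589  -0.066   0.0525]
RL [0.4329 0.0373 0.0485]
mRL [0.5282 0.048  0.003 ]
mFL [ 0.7238  0.0156 -0.    ]
rtL [0.7236 0.0075 0.02  ]
rtR [ 0.7095 -0.0854  0.02  ]
-0.10607146490648423 -0.16433232839910691 -0.15123893941538813
```

Run:
```python
from h import *
s=readout.get_state(); print(s['tcp_pos'],s['ee_rot'])
r,d,K,E=snap('wrist','w3')
r2=load('w2')[0]
f=lambda r:cv2.resize(cv2.convertScaleAbs(r[140:370,180:380,::-1],alpha=1.5),None,fx=2,fy=2,interpolation=cv2.INTER_CUBIC)
cv2.imwrite('pics/w23.png',np.hstack([f(r2),f(r)]))
r,d,K,E=load('s3')
c=cv2.convertScaleAbs(r[185:235,240:330,::-1],alpha=1.6)
cv2.imwrite('pics/s3e.png',cv2.resize(c,None,fx=8,fy=8,interpolation=cv2.INTER_CUBIC))
```

```text
[ 0.47354453 -0.00610118  0.06762135] [-5.44368134e-04  7.57902993e-01  6.52366909e-01 -4.17033406e-04]
```

View pics/w23.png

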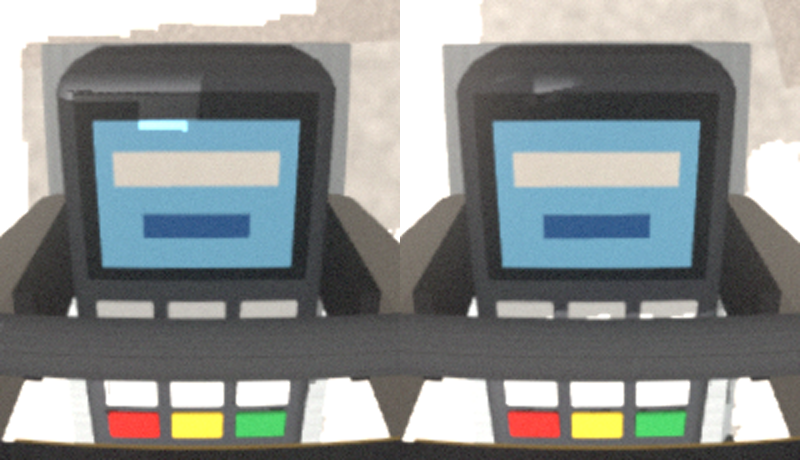

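View pics/s3e.png

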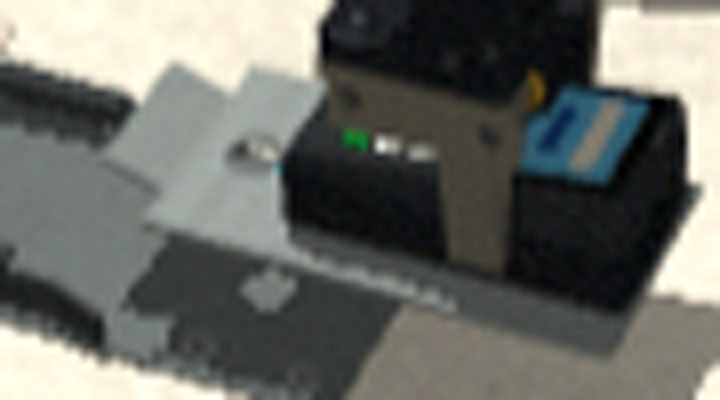

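View pics/w3.png

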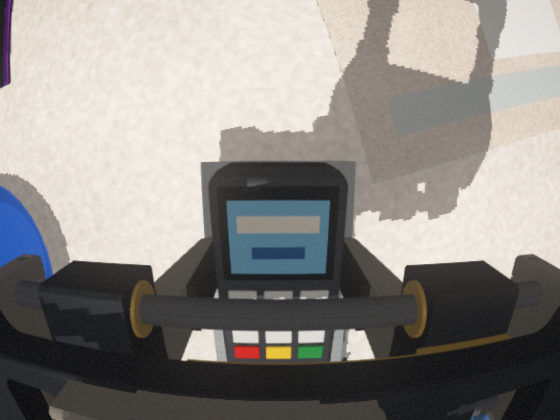

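Request:
servo_tool --moves '[[[255, 0, 0, 0.015, 0], [255, 0, 0, 0.03, 0], [255, 0, 0, 0.037, 0], [255, 0, 0, 0.037, 0]]]'

```text
time_s: 4.35
tcp_pos: [0.4726, -0.0036, 0.0297]
ee_rot: [-0.002, 0.757, 0.654, -0.001]
wrist_force: [0.1, 0.4, -5.4]
grip_width: 0.0617
```

Run:
```python
from h import *
s=readout.get_state(); print(s['time_s'],s['tcp_pos'],s['ee_rot'],s['grip_width'],s['wrist_force'])
r=snap('side','s4')[0]
c=cv2.convertScaleAbs(r[185:245,210:310,::-1],alpha=1.6)
cv2.imwrite('pics/s4c.png',cv2.resize(c,None,fx=8,fy=8,interpolation=cv2.INTER_CUBIC))
r=snap('top','t4')[0]
c=cv2.convertScaleAbs(r[140:200,265:325,::-1],alpha=1.8)
cv2.imwrite('pics/t4c.png',cv2.resize(c,None,fx=9,fy=9,interpolation=cv2.INTER_CUBIC))
```

```text
4.35 [ 0.47264971 -0.00364478  0.02973798] [-0.00155362  0.7565999   0.65387568 -0.00087834] 0.06166809622673911 [ 0.08807081  0.35864146 -5.44363642]
```

View pics/s4c.png

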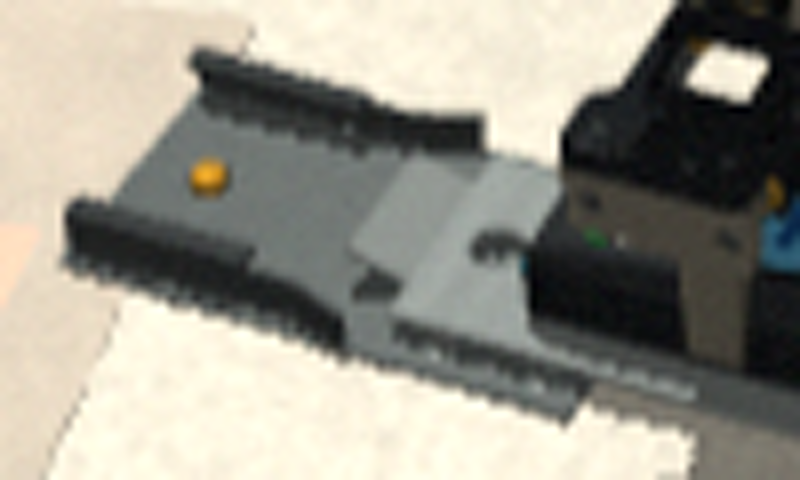

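View pics/t4c.png

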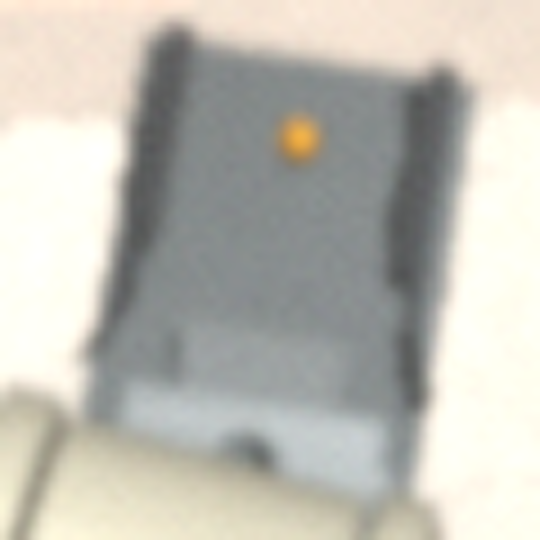

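Run:
```python
from h import *
R={}
def go(L,A):
  for n,p,z in L:
    R[n]=ray(K,E,*A(*p),z); print(n,R[n].round(4))
f=lambda a,b:np.arctan2(*(R[a]-R[b])[[1,0]])
def mf(a,b,yaw=-.148):
  v=(R[a]-R[b])[:2]; c,s=np.cos(yaw),np.sin(yaw); return np.round([c*v[0]+s*v[1],-s*v[0]+c*v[1]],4)
r,d,K,E=load('s4')
A=lambda x,y:(210+x/8-.44,185+y/8-.44)
go([('pin',(209,176),.0065),('hole',(497,246),.0135),('FL',(400,308),.0145),('lipL',(352,247),.0235),('lipR',(412,160),.0235),('rtL',(72,203),.02),('rtR',(200,52),.02),('mL',(345,318),.019),('mR',(482,118),.019),('dRL',(568,408),.003)],A)
print('hole',mf('hole','pin'),'lipmid',(mf('lipL','pin')+mf('lipR','pin'))/2,'rails far',(mf('rtL','pin')+mf('rtR','pin'))/2,'mouth',(mf('mL','pin')+mf('mR','pin'))/2,f('lipL','lipR')-np.pi/2,f('mL','mR')-np.pi/2,f('rtL','rtR')-np.pi/2)
print('top')
r,d,K,E=load('t4')
A=lambda x,y:(265+x/9-.45,140+y/9-.45)
go([('pin',(300,138),.009),('hole',(248,455),.0145),('FL',(120,383),.0145),('FR',(395,418),.0145),('lipL',(183,328),.0235),('lipR',(347,350),.0235),('rtL',(180,28),.02),('rtR',(449,70),.02),('mL',(92,353),.019),('mR',(418,402),.019)],A)
print('hole',mf('hole','pin'),'lipmid',(mf('lipL','pin')+mf('lipR','pin'))/2,'F',(mf('FL','pin')+mf('FR','pin'))/2,'rails far',(mf('rtL','pin')+mf('rtR','pin'))/2,'mouth',(mf('mL','pin')+mf('mR','pin'))/2,f('lipL','lipR')-np.pi/2,f('FL','FR')-np.pi/2,f('mL','mR')-np.pi/2,f('rtL','rtR')-np.pi/2)
s=readout.get_state(); print(s['tcp_pos'],s['ee_rot'])
```

```text
pin [ 0.6876 -0.0349  0.0065]
hole [ 0.5722 -0.0177  0.0135]
FL [0.5954 0.0223 0.0145]
lipL [0.6178 0.0059 0.0235]
lipR [ 0.6115 -0.0436  0.0235]
rtL [0.7235 0.0053 0.02  ]
rtR [ 0.7089 -0.0864  0.02  ]
mL [0.6105 0.0362 0.019 ]
mR [ 0.5954 -0.0773  0.019 ]
dRL [0.529  0.0436 0.003 ]
hole [-1.167e-01 -1.000e-04] lipmid [-0.0745   0.00505] rails far [ 0.02915 -0.00135] mouth [-0.0858  0.0017] -0.12672932121461078 -0.13191233045784445 -0.1583805330641339
top
pin [ 0.6845 -0.0366  0.009 ]
hole [ 0.5729 -0.0205  0.0145]
FL [0.5971 0.0233 0.0145]
FR [ 0.5863 -0.07    0.0145]
lipL [0.6145 0.002  0.0235]
lipR [ 0.6077 -0.0533  0.0235]
rtL [0.7197 0.0049 0.02  ]
rtR [ 0.7061 -0.087   0.02  ]
mL [0.6064 0.0328 0.019 ]
mR [ 0.5911 -0.0776  0.019 ]
hole [-0.1127 -0.0005] lipmid [-0.0742  0.    ] F [-0.09365 -0.00055] rails far [ 0.02875 -0.00015] mouth [-0.08685  0.0014 ] -0.12231108218248332 -0.11491943644799618 -0.13807609045521363 -0.1469694674007922
[ 0.47425076 -0.00445899  0.0312503 ] [-3.85656714e-05  7.56736295e-01  6.53720257e-01  5.45869306e-05]
```

Request:
servo_tool --moves '[[[255, 0, 0.015, 0.0005, 0], [255, 0, 0.03, 0.0005, 0], [255, 0, 0.045, 0.0005, 0], [255, 0, 0.06, 0.0005, 0], [255, 0, 0.07, 0.0005, 0], [255, 0, 0.07, 0.0005, 0], [255, 0, 0.07, 0.0005, 0]]]'

```text
time_s: 5.15
tcp_pos: [0.5431, -0.0151, 0.0306]
ee_rot: [-0.0, 0.757, 0.653, -0.0]
wrist_force: [-0.2, 0.2, -5.9]
grip_width: 0.0617
```

Run:
```python
from h import *
s=readout.get_state(); print(s['time_s'],s['tcp_pos'],s['ee_rot'],s['grip_width'],s['wrist_force'])
r=snap('side','s5')[0]
c=cv2.convertScaleAbs(r[175:245,200:300,::-1],alpha=1.6)
cv2.imwrite('pics/s5c.png',cv2.resize(c,None,fx=8,fy=8,interpolation=cv2.INTER_CUBIC))
r=snap('top','t5')[0]
c=cv2.convertScaleAbs(r[135:195,265:325,::-1],alpha=1.8)
cv2.imwrite('pics/t5c.png',cv2.resize(c,None,fx=9,fy=9,interpolation=cv2.INTER_CUBIC))
s=readout.get_state(); print(s['time_s'],s['tcp_pos'],s['ee_rot'],s['grip_width'],s['wrist_force'])
```

```text
5.15 [ 0.54305658 -0.01514162  0.03059632] [-2.41079002e-04  7.56996962e-01  6.53418331e-01 -1.61976211e-04] 0.06173531682279584 [-0.23931893  0.22551261 -5.90845697]
5.25 [ 0.54252339 -0.01503202  0.0303215 ] [-4.59134068e-04  7.57012693e-01  6.53399934e-01 -3.14260725e-04] 0.06182706648127271 [ 2.71458319e-01  3.36822105e-03 -5.41535822e+00]
```

View pics/s5c.png

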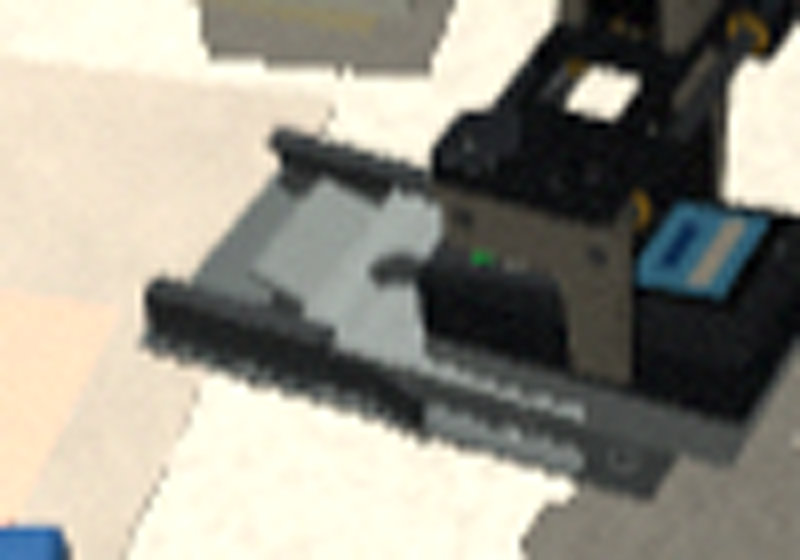

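View pics/t5c.png

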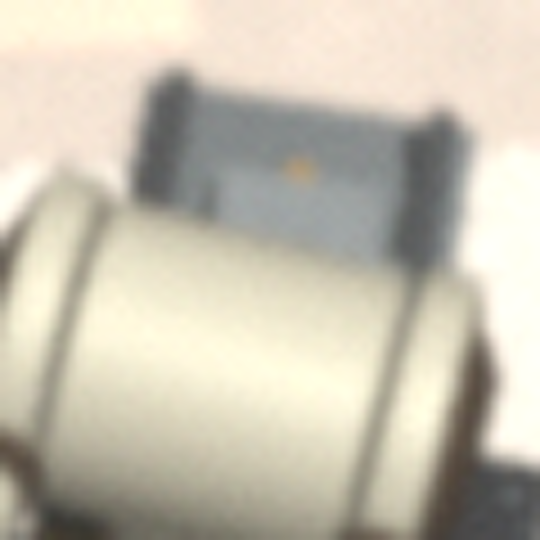

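Side view: the tab is between the rails, under the folds, hole at about (400,268) of the crop, lip about to pass over the pin. No contact force. Continuing until the hole is over the pin.

Request:
servo_tool --moves '[[[255, 0, 0.01, -0.0003, 0], [255, 0, 0.02, -0.0003, 0], [255, 0, 0.03, -0.0003, 0], [255, 0, 0.04, -0.0003, 0], [255, 0, 0.048, -0.0003, 0], [255, 0, 0.048, -0.0003, 0], [255, 0, 0.048, -0.0003, 0]]]'

```text
time_s: 5.95
tcp_pos: [0.5907, -0.0223, 0.0306]
ee_rot: [-0.0, 0.757, 0.653, -0.0]
wrist_force: [0.0, 1.0, -5.8]
grip_width: 0.0616
```

Run:
```python
from h import *
s=readout.get_state(); print(s['time_s'],s['tcp_pos'],s['ee_rot'],s['grip_width'],s['wrist_force'])
r=snap('side','s6')[0]
c=cv2.convertScaleAbs(r[180:230,205:275,::-1],alpha=1.8)
cv2.imwrite('pics/s6c.png',cv2.resize(c,None,fx=11,fy=11,interpolation=cv2.INTER_CUBIC))
s=readout.get_state(); print(s['time_s'],s['tcp_pos'],s['ee_rot'],s['grip_width'],s['wrist_force'])
```

```text
5.95 [ 0.5907497  -0.02232542  0.0305679 ] [-3.02480121e-04  7.57053269e-01  6.53353047e-01 -2.28724785e-04] 0.06163754735334769 [ 0.01791459  0.97175751 -5.76948486]
6.0 [ 0.59047223 -0.0222369   0.03051874] [-3.78372000e-04  7.57041974e-01  6.53366078e-01 -2.72267791e-04] 0.061546448928334684 [-0.30114039 -0.13583274 -5.84342135]
```

View pics/s6c.png

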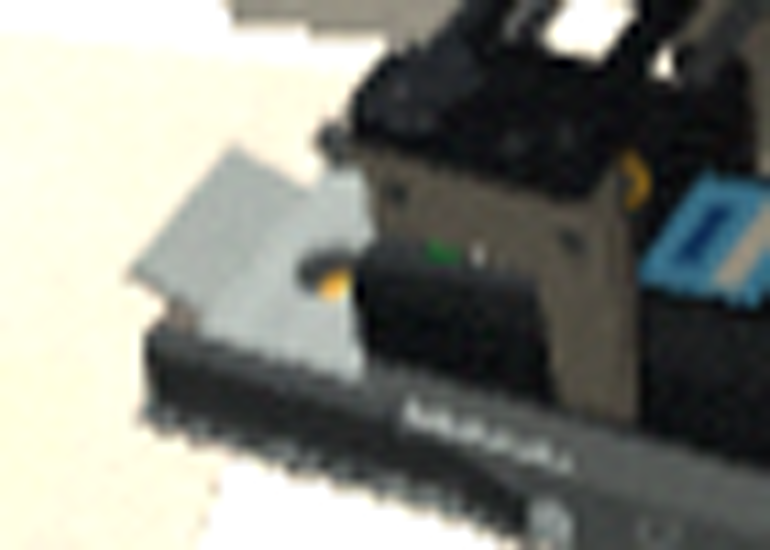

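Run:
```python
from h import *
r,d,K,E=load('s6')
def proj(p):
    q=(np.asarray(p)-E[:3,3])@E[:3,:3]; return np.array([K[0,0]*q[0]/-q[2]+K[0,2],K[1,1]*-q[1]/-q[2]+K[1,2]])
C=lambda p:((proj(p)-[205,180]+.455)*11).round(1)
print('pin top',C([.6876,-.0349,.010]),'mid',C([.6876,-.0349,.0065]))
for hc in([.6885,-.0354],[.6865,-.0351],[.6905,-.0357]):
    t=np.linspace(0,2*np.pi,60); e=np.array([C([hc[0]+.01*np.cos(a),hc[1]+.01*np.sin(a),.0147]) for a in t])
    print(hc,'u',e[:,0].min(),e[:,0].max(),'v',e[:,1].min(),e[:,1].max())
c=cv2.convertScaleAbs(r[196:214,228:246,::-1],alpha=1.8)
cv2.imwrite('pics/s6d.png',cv2.resize(c,None,fx=30,fy=30,interpolation=cv2.INTER_CUBIC))
```

```text
pin top [341.3 287.2] mid [342.4 297.1]
[0.6885, -0.0354] u 299.4 374.9 v 247.6 297.1
[0.6865, -0.0351] u 306.1 381.7 v 249.5 299.1
[0.6905, -0.0357] u 292.7 368.2 v 245.7 295.1
```

View pics/s6d.png

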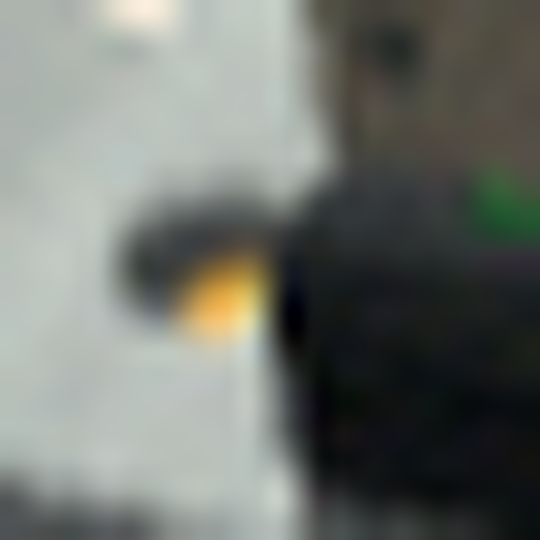

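The hole is over the pin with the brass visible in it, about 1 to 1.5 mm too far forward. I'll back off 1 mm and lower.

Request:
servo_tool --moves '[[[255, 0, -0.0012, 0, 0], [255, 0, -0.0012, 0.002, 0], [255, 0, -0.0012, 0.004, 0], [255, 0, -0.0012, 0.006, 0], [255, 0, -0.0012, 0.008, 0], [255, 0, -0.0012, 0.0083, 0], [255, 0, -0.0012, 0.0083, 0]]]'

```text
time_s: 6.7
tcp_pos: [0.5897, -0.0222, 0.0226]
ee_rot: [0.0, 0.757, 0.653, 0.0]
wrist_force: [-0.3, -0.7, -4.1]
grip_width: 0.0617
```

Run:
```python
from h import *
s=readout.get_state(); print(s['time_s'],s['tcp_pos'],s['ee_rot'],s['grip_width'],s['wrist_force'],s['wrist_torque'])
r=snap('side','s7')[0]
c=cv2.convertScaleAbs(r[180:230,205:275,::-1],alpha=1.8)
cv2.imwrite('pics/s7c.png',cv2.resize(c,None,fx=11,fy=11,interpolation=cv2.INTER_CUBIC))
s=readout.get_state(); print(s['time_s'],s['tcp_pos'],s['wrist_force'])
```

```text
6.7 [ 0.58974273 -0.02218272  0.02256129] [2.08223465e-05 7.57058342e-01 6.53347278e-01 2.49994120e-05] 0.061736094826125784 [-0.34964959 -0.68903234 -4.10124184] [0.07539878 0.06965997 0.04829291]
6.75 [ 0.58975316 -0.02217778  0.02257357] [-0.4469981   0.14209069 -4.48589545]
```

View pics/s7c.png

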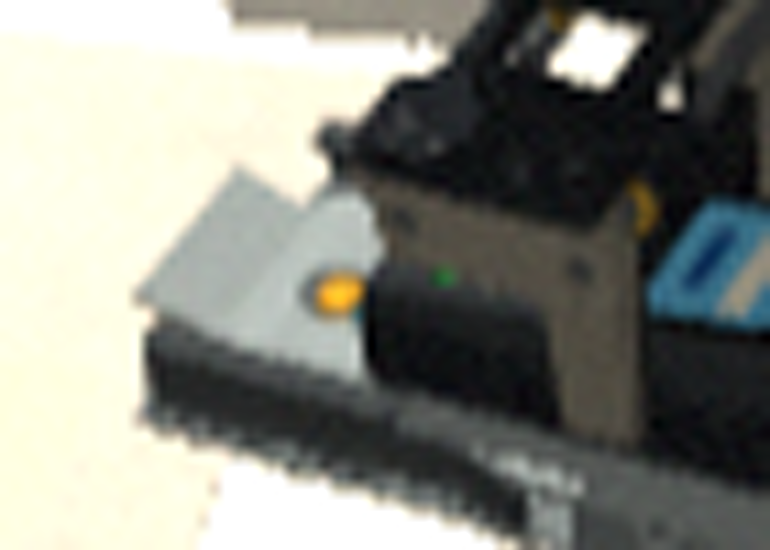

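The pin now fills the hole's middle in the side view. Lowering the last fraction of a millimetre, then opening and retreating.

Request:
servo_tool --moves '[[[255, 0, 0, 0.0006, 0], [255, 0, 0, 0.0006, 0], [100, 0, 0, 0.0006, 0], [50, 0, 0, 0.0006, 0], [0, 0, 0, 0.0006, 0], [0, 0, 0, 0.0006, 0], [0, 0, 0, 0.0006, 0], [0, 0, 0, 0.0006, 0]]]'

```text
time_s: 7.55
tcp_pos: [0.5899, -0.0223, 0.0221]
ee_rot: [0.0, 0.757, 0.653, 0.0]
wrist_force: [-0.1, 0.5, -0.1]
grip_width: 0.0921
```

Run:
```python
from h import *
s=readout.get_state(); print(s['time_s'],s['tcp_pos'],s['grip_width'],s['wrist_force'])
snap('wrist','w8')
```

```text
7.55 [ 0.5898846  -0.02225525  0.02206998] 0.09206284577628389 [-0.13220205  0.54075792 -0.0589139 ]
```

View pics/w8.png

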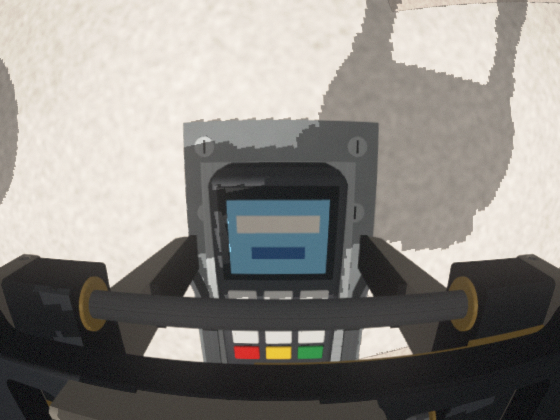

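Fingers are open on both sides, with the body centred between them. Retreating upward.

Request:
servo_tool --moves '[[[0, 0, 0, -0.02, 0], [0, 0, 0, -0.05, 0], [0, 0, 0, -0.09, 0], [0, 0, 0, -0.13, 0], [0, 0, 0, -0.17, 0], [0, 0, -0.04, -0.2, 0], [0, 0, -0.09, -0.2, 0], [0, 0, -0.14, -0.2, 0], [0, 0, -0.18, -0.2, 0], [0, 0, -0.2, -0.2, 0], [0, 0, -0.2, -0.2, 0], [0, 0, -0.2, -0.2, 0]]]'

```text
time_s: 8.8
tcp_pos: [0.3925, 0.0069, 0.2223]
ee_rot: [0.001, 0.757, 0.653, 0.0]
wrist_force: [0.8, 0.8, -0.5]
grip_width: 0.092
```

Run:
```python
from h import *
s=readout.get_state(); print(s['time_s'],s['tcp_pos'],s['grip_width'],s['wrist_force'])
a=snap('side','s9')[0];b=snap('top','t9')[0]
f=lambda r,s,sc:cv2.resize(cv2.convertScaleAbs(r[s][:,:,::-1],alpha=1.7),None,fx=sc,fy=sc,interpolation=cv2.INTER_CUBIC)
A=f(a,np.s_[180:250,205:295],5);B=f(b,np.s_[130:200,260:330],5)
cv2.imwrite('pics/f9.png',np.hstack([A,B]))
r,d,K,E=load('t9')
P=cloud(d,K,E)
for v in range(140,182,4): print(v,[f"{x:.0f}" for x in P[v,276:318:4,2]*1000])
r0=load('top0')[0].astype(int); print((np.abs(b.astype(int)-r0).max(2)>40).sum())
```

```text
8.8 [0.39246758 0.00688586 0.22228027] 0.09200951456544067 [ 0.83599218  0.82838463 -0.4524359 ]
140 ['3', '7', '-4', '2', '14', '12', '10', '11', '-2', '2', '-2']
144 ['5', '-0', '22', '5', '8', '12', '12', '7', '15', '-5', '-7']
148 ['4', '2', '22', '8', '10', '8', '7', '6', '8', '-1', '2']
152 ['-4', '6', '26', '6', '8', '9', '4', '9', '8', '19', '1']
156 ['-1', '0', '22', '5', '4', '10', '7', '6', '8', '24', '-1']
160 ['1', '4', '3', '47', '50', '43', '33', '7', '9', '24', '1']
164 ['-5', '18', '4', '42', '50', '42', '50', '45', '11', '21', '-2']
168 ['2', '-1', '4', '46', '48', '50', '47', '49', '6', '22', '-2']
172 ['1', '4', '9', '53', '49', '46', '47', '50', '2', '1', '0']
176 ['20', '9', '48', '52', '47', '44', '48', '49', '10', '3', '5']
180 ['1', '5', '55', '47', '51', '59', '52', '47', '9', '16', '-3']
20353
```

View pics/f9.png

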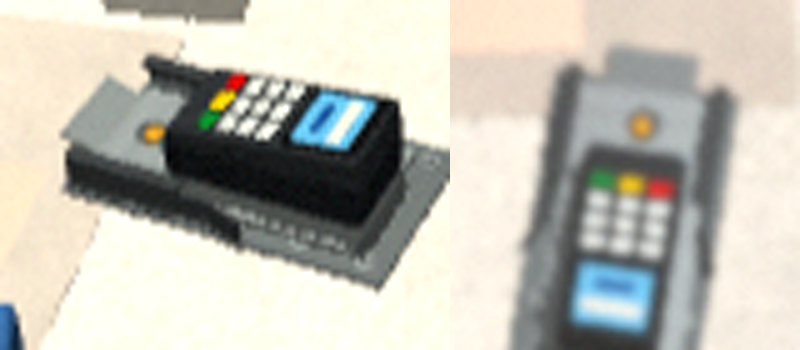

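View pics/t9.png

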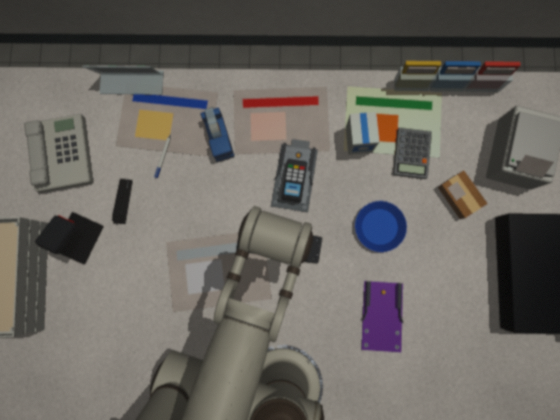

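Side and top views both show the pin inside the hole, the plate in line between the rails and the arm clear. The tab's depth reads about 7–8 mm (3 mm deck + 4 mm plate = 7 mm). The other things are where they were. Handing in.

```bash
python3 -c "
from h import *
print(manip.hand_in(), readout.get_state()['time_s'])"
```

```text
the job is handed in; nothing more can be done
the job is handed in; nothing more can be done
```

The terminal is back in the grey mount and the job is handed in; no verdict was reported. The last clock reading before hand-in was 8.8 s, of the 51 s allowed.

**What I did:** I gripped the terminal by its body sides and carried it to just before the mouth. I slid it in between the rails, about 8 mm above the deck. I backed off about 1 mm to centre the hole over the pin, lowered it until the plate sat down, then opened the gripper and moved clear.

**Last checks:**
- **Hole and pin:** the side and top pictures show the brass pin inside the hole.
- **Height and alignment:** depth at the tab reads about 7–8 mm, against 7 mm expected for a plate lying on the deck. The plate looks in line with the rails.
- **Release:** the gripper is open and clear, with wrist force near zero.
- **Other things:** by eye, they stand where they were at the start. A pixel comparison with the first picture told me nothing, because the arm's own changed position dominated it.

**Disagreements:**
- The top and side cameras placed the pin about 3 mm apart, so I averaged them and corrected by looking at the pin through the hole.
- Yaw picked from image corners differed from the gripper's by 0.02–0.06 rad. I trusted the gripper, because the wrist pictures showed the terminal had not shifted in the grip.

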